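# Make up two gift sets at the bakery counter

## Robot

A 6-joint arm with a two-finger parallel gripper is mounted at the origin on the work surface. World frame = base frame: x ahead of the robot, y to its left, z up, the work surface at z = 0. Lengths are in m, angles in rad, forces in N, time in s.
With the tool pointing down it reaches from about 0.35 to 0.85 m from the base axis. Payload 8.1 kg.
Tool frame: the origin (TCP) lies midway between the tips of the shut fingers; the grasp point (between the pads) lies 19 mm behind it; z points along the fingers, y is the line along which they close (so a half turn about z gives the same grasp; the last joint's range is limited). The gripper opens to 93 mm and grips with 3 to 60 N. Pads are 15 mm wide; open, the fingers measure 128 mm over their backs; the gripper's body (75 mm by 188 mm) begins 65 mm behind the grasp point.
Start: joints at [1.236, 0.13, 1.488, -0, 1.523, -0.085], TCP at [0.148, 0.581, 0.219] pointing down, gripper open.
Joint ranges: [-2.96, 2.96], [-0.89, 2.26], [0.02, 2.5], [-1.34, 4.48], [0, 2.73], [-2.66, 2.66]. Speed limits (rad/s): [2.39, 2.39, 2.79, 3.14, 3.14, 3.14].

## Interface

Orientations are given as a unit quaternion [x, y, z, w].
In Python, from cell import manip gives the robot as it stands.
- The arm moves only by the tool arm_command, never from a script. Its argument "deltas" is a list of rows, each a list of 3 entries, a list of its own where there are three numbers: the opening, from -1 (shut) to 1 (fully open), then the shift along the tool's x, y, z in units of 60 mm (1.0 is 60 mm), then the turn, a rotation vector about the tool's x, y, z in units of 10 degrees (1.0 is 10 degrees). In form: [[hand, [tx, ty, tz], [wx, wy, wz]], ...]. A call has 1 to 10 rows; each row shifts and turns the commanded pose from where the row before left it, along the tool's axes as they then stand; what a row does not reach is not made up. A row lasts 1/8 s, in which the tool goes at most 62.5 mm and 10.7 degrees, less where a joint would pass 70% of its speed; a pose out of reach is approached as far as the arm can. A call is refused whole if a number of a shift passes 1 or a number of a turn 1, either way. A call with a gripper value outside its range is refused whole. The fingers move at their own pace and stop on an object; the grip force is fixed at half the most. Time passes only in rows, so rows that do not move let the fingers close. It gives the time, the measured TCP pose, the force, the opening and the grip force at its end, in the units of the state.
- manip.observe(): the state, without advancing time (a new reading comes with each control period).
- manip.snapshot(name): name is "side" or "top" or "wrist"; returns a dict with "img" (400x640x3 uint8, red, green, blue), "depth" (400x640 float32, m along the optical axis (not along the pixel's ray), 0 where there is no reading), "mtx" (3x3 intrinsics, pixels), "camera_from_world" (4x4, takes a point from world to camera coordinates). Camera axes: x right, y up, looking along -z (the intrinsics and any distortion apply to the point x, -y, -z); pixel columns grow to the right and rows downward; lengths in m; the calibration is good to about 2 mm. A picture is of the moment at which its call begins.
- manip.hand_in(): hands the job in; it is judged then, once.
The state is a dict: "t": time; "joint_positions": joint angles; "qd": joint speeds; "joint_torque": joint torques, N m; "tcp_pos": TCP position; "tool_rot": TCP orientation; "ft_force": force on the tool from outside, world axes, zero at the start; "ft_torque": the same for the moment, N m; "gripper_width": finger opening in m; "gripper_force": force on a finger pad.
Only numpy, scipy, OpenCV 4.12 (cv2) and the standard library are available. Lean on these libraries where they do the work, as an engineer would, in place of code of your own. Each camera call takes 0.05 s, during which the arm holds its last target. There are 200 camera calls.

## Task

Make up the two gift sets: into the three-cell tray go one small honey jar, the corked oil bottle and the spice tin, with the bottle in the middle cell; into the two-cell tray go the other small honey jar and the pastry ring. Stand each thing upright on the floor of a cell of its own, setting the glass down gently, and leave the large jar, the pepper mill and the cup standing where they are.

Things in the scene. Friction and masses are not known exactly. Their poses are not given: they have to be found in the camera images.
- tray3: The three-cell gift tray. Low open wooden tray, fixed, 252 mm long (its x) by 86 wide, 3 equal cells in a row along its x. Cells 76 mm (x) by 74 (y) inside, centres at x = -82, 0 and +82 mm, y = 0. Floor 6 mm above the counter; walls and dividers 6 mm thick, top 22 mm above the counter. Origin: centre of the underside, z up. Left or right of the stock, turned up to 15 degrees.
- tray2: The two-cell gift tray. Low open wooden tray, fixed, 170 mm long (its x) by 86 wide, 2 equal cells in a row along its x. Cells 76 mm (x) by 74 (y) inside, centres at x = -41 and +41 mm, y = 0. Floor 6 mm above the counter; walls and dividers 6 mm thick, top 22 mm above the counter. Origin: centre of the underside, z up. Left or right of the stock, turned up to 15 degrees.
- jar_a: A small honey jar, round, amber glass with a flat metal lid, one of two exactly alike (jar_a, jar_b: either may serve where a small jar is wanted): 54 mm across, straight-sided up to 57 mm, lid 50 mm across, 75 mm high in all, about 0.22 kg. Origin at the centre of its underside, z up. Loose.
- jar_b: A small honey jar, round, amber glass with a flat metal lid, one of two exactly alike (jar_a, jar_b: either may serve where a small jar is wanted): 54 mm across, straight-sided up to 57 mm, lid 50 mm across, 75 mm high in all, about 0.22 kg. Origin at the centre of its underside, z up. Loose.
- oil_bottle: Slim round glass bottle with a cork: body 44 mm across, straight-sided up to 88 mm, then a 20 mm neck; 116 mm high in all, about 0.25 kg. Origin at the centre of its underside, z up. Loose.
- spice_tin: Rectangular metal tin with a plain lid: 41 mm (its x) by 53 mm (its y), 65 mm high, about 0.14 kg. Origin at the centre of its underside, z up. Loose.
- pastry_ring: Plain steel pastry ring (a short tube open at both ends) standing on its edge circle: 56 mm across outside, wall 2.5 mm, 50 mm high, about 0.08 kg. Origin on its axis at its underside, z up along its axis. Loose.
- big_jar: The large honey jar, the same make as the small ones but 68 mm across and 98 mm high, about 0.45 kg. Origin at the centre of its underside, z up. Loose. Not part of the kits: stays where it stands.
- pepper_mill: Turned dark wooden pepper mill, 50 mm across at the foot, 105 mm high, about 0.25 kg. Origin at the centre of its underside, z up. Loose. Not part of the kits: stays where it stands.
- cup: White pottery cup without handle, 72 mm across at the rim, 80 mm high, open and empty, about 0.25 kg. Origin at the centre of its underside, z up. Loose. Not part of the kits: stays where it stands.
There are look-alikes about, which are no part of the job. Leave any purple look-alike of the jar_b alone.

How it is judged:
At the end, for the whole second after the job is handed in: Every cell of both trays holds its thing (bottle in the middle of three, the others either way round), on the floor (underside 2 to 11 mm up), within 22 mm of the cell's centre along and across, upright within 0.15 rad, at rest; large jar, mill and cup upright within 30 mm of their start (x of oil_bottle in the frame of tray3 between -0.022 and 0.022 m and y of oil_bottle in the frame of tray3 between -0.022 and 0.022 m and z of oil_bottle in the frame of tray3 between 0.002 and 0.011 m and ((((x of jar_a in the frame of tray3 between 0.06 and 0.104 m and y of jar_a in the frame of tray3 between -0.022 and 0.022 m and z of jar_a in the frame of tray3 between 0.002 and 0.011 m and x of spice_tin in the frame of tray3 between -0.104 and -0.06 m and y of spice_tin in the frame of tray3 between -0.022 and 0.022 m and z of spice_tin in the frame of tray3 between 0.002 and 0.011 m) or (x of jar_a in the frame of tray3 between -0.104 and -0.06 m and y of jar_a in the frame of tray3 between -0.022 and 0.022 m and z of jar_a in the frame of tray3 between 0.002 and 0.011 m and x of spice_tin in the frame of tray3 between 0.06 and 0.104 m and y of spice_tin in the frame of tray3 between -0.022 and 0.022 m and z of spice_tin in the frame of tray3 between 0.002 and 0.011 m)) and ((x of jar_b in the frame of tray2 between 0.019 and 0.063 m and y of jar_b in the frame of tray2 between -0.022 and 0.022 m and z of jar_b in the frame of tray2 between 0.002 and 0.011 m and x of pastry_ring in the frame of tray2 between -0.063 and -0.019 m and y of pastry_ring in the frame of tray2 between -0.022 and 0.022 m and z of pastry_ring in the frame of tray2 between 0.002 and 0.011 m) or (x of jar_b in the frame of tray2 between -0.063 and -0.019 m and y of jar_b in the frame of tray2 between -0.022 and 0.022 m and z of jar_b in the frame of tray2 between 0.002 and 0.011 m and x of pastry_ring in the frame of tray2 between 0.019 and 0.063 m and y of pastry_ring in the frame of tray2 between -0.022 and 0.022 m and z of pastry_ring in the frame of tray2 between 0.002 and 0.011 m))) or (((x of jar_b in the frame of tray3 between 0.06 and 0.104 m and y of jar_b in the frame of tray3 between -0.022 and 0.022 m and z of jar_b in the frame of tray3 between 0.002 and 0.011 m and x of spice_tin in the frame of tray3 between -0.104 and -0.06 m and y of spice_tin in the frame of tray3 between -0.022 and 0.022 m and z of spice_tin in the frame of tray3 between 0.002 and 0.011 m) or (x of jar_b in the frame of tray3 between -0.104 and -0.06 m and y of jar_b in the frame of tray3 between -0.022 and 0.022 m and z of jar_b in the frame of tray3 between 0.002 and 0.011 m and x of spice_tin in the frame of tray3 between 0.06 and 0.104 m and y of spice_tin in the frame of tray3 between -0.022 and 0.022 m and z of spice_tin in the frame of tray3 between 0.002 and 0.011 m)) and ((x of jar_a in the frame of tray2 between 0.019 and 0.063 m and y of jar_a in the frame of tray2 between -0.022 and 0.022 m and z of jar_a in the frame of tray2 between 0.002 and 0.011 m and x of pastry_ring in the frame of tray2 between -0.063 and -0.019 m and y of pastry_ring in the frame of tray2 between -0.022 and 0.022 m and z of pastry_ring in the frame of tray2 between 0.002 and 0.011 m) or (x of jar_a in the frame of tray2 between -0.063 and -0.019 m and y of jar_a in the frame of tray2 between -0.022 and 0.022 m and z of jar_a in the frame of tray2 between 0.002 and 0.011 m and x of pastry_ring in the frame of tray2 between 0.019 and 0.063 m and y of pastry_ring in the frame of tray2 between -0.022 and 0.022 m and z of pastry_ring in the frame of tray2 between 0.002 and 0.011 m)))) and angle between each of jar_a, jar_b, oil_bottle, spice_tin, pastry_ring, big_jar, pepper_mill, cup's own z axis and vertical below 0.15 rad and linear speed of each of jar_a, jar_b, oil_bottle, spice_tin, pastry_ring below 0.02 m/s and angular speed of each of jar_a, jar_b, oil_bottle, spice_tin, pastry_ring below 0.3 rad/s and distance of each of big_jar, pepper_mill, cup from where it was at the start of the episode below 0.03 m); the robot touches nothing.
It fails at once if a jar, mill or cup that should be left alone is knocked over or moved by more than 30 mm (distance of any of big_jar, pepper_mill, cup from where it was at the start of the episode above 0.03 m or angle between any of big_jar, pepper_mill, cup's own z axis and vertical above 0.35 rad).
It fails at once if a piece of glass (small jar or bottle) is pressed or knocked hard into a tray (contact force over 90 N) (contact force between any of jar_a, jar_b, oil_bottle and tray3 above 90 N or contact force between any of jar_a, jar_b, oil_bottle and tray2 above 90 N).
It fails at once if a piece of glass (small jar or bottle) is dropped: it falls free by some 18 mm or more (faster than 0.6 m/s out of the fingers) ((linear speed of jar_a above 0.6 m/s and contact force between jar_a and the fingers below 0.05 N) or (linear speed of jar_b above 0.6 m/s and contact force between jar_b and the fingers below 0.05 N) or (linear speed of oil_bottle above 0.6 m/s and contact force between oil_bottle and the fingers below 0.05 N)).
It also fails if it takes over 144 s, if anything falls off the work surface, if the arm or the gripper's body presses on something with over 40 N, if the wrist force passes 120 N, or if a joint passes its speed limit or range.

## Working session

There is one attempt and no reset: what is moved stays moved. The work goes in short steps, Python scripts to look and compute and a tool call to move; the robot and the scene stay as the last step left them, time stands still between calls to the robot, and variables do not carry over. Pictures are saved under pics/ and viewed, at most 14 in all, crops included, and the job is handed in when it is done.

Besides the shell and the picture viewer there is one more tool, called after ">>>" by a JSON object that holds its "method" and its "body", one argument or row to a line. arm_command: Moves the arm, as the interface text tells. Its arguments: {"type":"object","properties":{"deltas":{"type":"array","items":{"type":"array"}}},"required":["deltas"]}

```bash
mkdir -p pics
cat > h.py <<'E'
import numpy as np, cv2
from cell import manip
def snap(n):
    s=manip.snapshot(n); return s
def world(s):
    d=s["depth"]; K=s["mtx"]; v,u=np.mgrid[0:d.shape[0],0:d.shape[1]]
    x=(u-K[0,2])/K[0,0]*d; y=(v-K[1,2])/K[1,1]*d
    P=np.stack([x,-y,-d,np.ones_like(d)],-1)
    W=P@np.linalg.inv(s["camera_from_world"]).T
    W=W[...,:3]; W[d==0]=np.nan
    return W
E
python3 - <<'E'
from h import *
for n in ["top","side"]:
    s=snap(n); cv2.imwrite(f"pics/{n}0.png",s["img"][...,::-1]); np.savez(f"{n}0.npz",**s)
    print(n,s["mtx"].round(1).tolist(),np.linalg.inv(s["camera_from_world"])[:3].round(3).tolist())
o=manip.observe(); print(o["tcp_pos"],o["tool_rot"],o["t"],o["gripper_width"])
E
```

```text
top [[440.7, 0.0, 326.5], [0.0, 440.7, 198.8], [0.0, 0.0, 1.0]] [[-0.01, 0.997, -0.08, 0.489], [-1.0, -0.01, 0.004, -0.005], [0.004, 0.08, 0.997, 1.026]]
side [[374.0, 0.0, 324.3], [0.0, 374.0, 200.6], [0.0, 0.0, 1.0]] [[-0.904, 0.331, -0.272, 0.264], [-0.428, -0.67, 0.607, 0.621], [0.019, 0.665, 0.747, 0.788]]
[0.14815664 0.58090681 0.21770663] [ 1.24587243e-01  9.92208325e-01 -7.91575435e-04 -1.81109019e-04] 0.1 0.09302872960061444
```

View pics/top0.png

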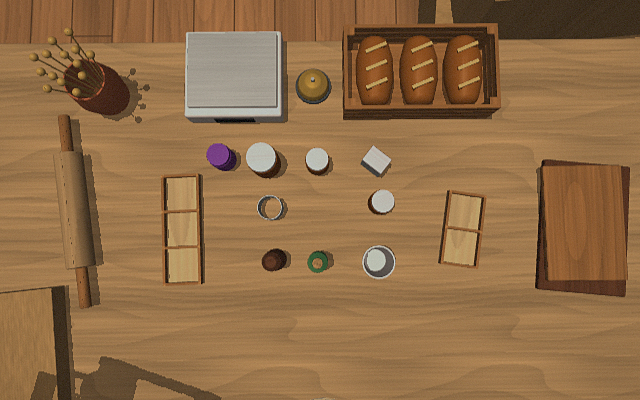

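View pics/side0.png

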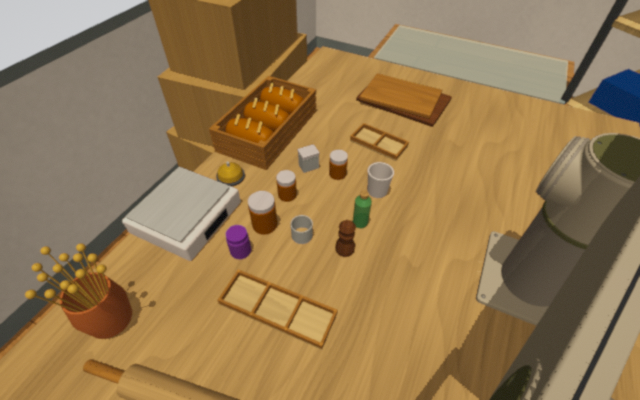

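The top view shows tray3 at (182,229) and tray2 at (463,229). Small jars are at (317,161) and (382,202), the ring at (270,207), bottle at (317,262) and tin at (376,160). Things to leave: the purple look-alike (221,157), big jar (262,160), mill (274,260) and cup (379,262).

Run:
```python
from h import *
s=dict(np.load("top0.npz")); W=world(s)
seeds=dict(jarN=(317,161),jarS=(382,202),ring=(270,207),bottle=(317,262),tin=(376,160),purple=(221,157),big=(262,160),mill=(274,260),cup=(379,262))
for n,(u,v) in seeds.items():
    r=24; P=W[v-r:v+r,u-r:u+r].reshape(-1,3); P=P[np.isfinite(P[:,2])]; P=P[P[:,2]>0.02]
    c=W[v,u] if n!='ring' else np.nanmean(W[v-r:v+r,u-r:u+r].reshape(-1,3),0)
    P=P[np.hypot(*(P[:,:2]-c[:2]).T)<0.05]
    z=np.percentile(P[:,2],97); T=P[P[:,2]>z-0.006]
    (cx,cy),rad=cv2.minEnclosingCircle(T[:,:2].astype(np.float32)); 
    R=cv2.minAreaRect(T[:,:2].astype(np.float32)*1000)
    print(n,"ztop %.3f"%z,"c",round(cx,4),round(cy,4),"d %.3f"%(2*rad),"mean",T[:,:2].mean(0).round(4),"rect",np.round(R[1],1),round(R[2],1),len(T))
for n,(u0,v0,u1,v1) in dict(tray3=(150,165,215,295),tray2=(430,180,500,275)).items():
    P=W[v0:v1,u0:u1].reshape(-1,3); z=P[:,2]; T=P[(z>0.015)&(z<0.03)]
    R=cv2.minAreaRect(T[:,:2].astype(np.float32)*1000); print(n,len(T),R,T[:,2].mean())
    print(np.round(cv2.boxPoints(R),0).tolist())
```

```text
jarN ztop 0.077 c 0.6543 0.0109 d 0.050 mean [0.6539 0.0119] rect [48.  46.8] 89.9 366
jarS ztop 0.077 c 0.5609 -0.1308 d 0.050 mean [ 0.5612 -0.1309] rect [48.1 48.1] 89.3 401
ring ztop 0.052 c 0.5512 0.1181 d 0.055 mean [0.5501 0.1185] rect [53.8 53.6] 89.5 91
bottle ztop 0.117 c 0.4307 0.0114 d 0.021 mean [0.4311 0.0117] rect [20.5 18.6] 88.9 85
tin ztop 0.067 c 0.6541 -0.1207 d 0.064 mean [ 0.6531 -0.1206] rect [52.9 41.1] 51.4 430
purple ztop 0.077 c 0.6661 0.2279 d 0.052 mean [0.6664 0.2276] rect [48.7 48.8] 88.8 395
big ztop 0.100 c 0.6554 0.1306 d 0.064 mean [0.6555 0.1307] rect [62.3 62.3] 60.8 679
mill ztop 0.106 c 0.4349 0.1086 d 0.031 mean [0.434  0.1087] rect [29.1 28.9] 71.6 160
cup ztop 0.082 c 0.4299 -0.1187 d 0.071 mean [ 0.4282 -0.1197] rect [70.1 69.4] 62.6 192
tray3 1147 ((505.39300537109375, 322.8294372558594), (252.48464965820312, 88.06048583984375), 2.054384231567383) 0.020787359235942528
[[378.0, 362.0], [381.0, 274.0], [633.0, 283.0], [630.0, 371.0]]
tray2 791 ((498.6435241699219, -320.15771484375), (88.14026641845703, 170.19398498535156), 81.03837585449219) 0.020731922402532434
[[408.0, -350.0], [576.0, -377.0], [590.0, -290.0], [421.0, -263.0]]
```

>>> {"method": "arm_command", "body": {
  "deltas": [
    [1,[0,0,0],[0,0,-0.72]],
    [1,[0,0,0],[0,0,-0.71]],
    [1,[0,0,0],[0,0,0]],
    [1,[-0.5,-0.6,0],[0,0,0]],
    [1,[-0.6,-0.65,0],[0,0,0]],
    [1,[-0.6,-0.65,0],[0,0,0]],
    [1,[-0.6,-0.65,0],[0,0,0]],
    [1,[-0.6,-0.65,0],[0,0,0]],
    [1,[-0.6,-0.65,0],[0,0,0]],
    [1,[-0.6,-0.65,0],[0,0,0]]
  ]
}}

```text
t: 1.35
tcp_pos: [0.3951, 0.3099, 0.2186]
tool_rot: [0.002, 1.0, 0.0, 0.0]
ft_force: [0.2, 1.0, 0.2]
gripper_width: 0.0928
gripper_force: 0.0
```

>>> {"method": "arm_command", "body": {
  "deltas": [
    [0.8,[-0.54,-0.62,0],[0,0,0]],
    [0.8,[-0.54,-0.62,0],[0,0,0]],
    [0.8,[-0.54,-0.62,0],[0,0,0]],
    [0.8,[-0.54,-0.62,0],[0,0,0]],
    [0.8,[-0.54,-0.62,0],[0,0,0]],
    [0.8,[-0.54,-0.62,0],[0,0,0]],
    [0.8,[-0.54,-0.62,0],[0,0,0]],
    [0.8,[-0.54,-0.62,0],[0,0,0]],
    [0.8,[0,0,0],[0,0,0]],
    [0.8,[0,0,0],[0,0,0]]
  ]
}}

```text
t: 2.6
tcp_pos: [0.653, 0.0138, 0.2181]
tool_rot: [0.001, 1.0, 0.0, -0.001]
ft_force: [-0.2, 0.3, 0.8]
gripper_width: 0.0836
gripper_force: 0.0
```

>>> {"method": "arm_command", "body": {
  "deltas": [
    [0.8,[-0.02,-0.05,0.6],[0,0,0]],
    [0.8,[0,0,0.6],[0,0,0]],
    [0.8,[0,0,0.6],[0,0,0]],
    [0.8,[0,0,0.6],[0,0,0]],
    [0.8,[0,0,0.4],[0,0,0]],
    [0.8,[0,0,0.23],[0,0,0]],
    [0.8,[0,0,0.1],[0,0,0]],
    [-1,[0,0,0],[0,0,0]],
    [-1,[0,0,0],[0,0,0]],
    [-1,[0,0,0],[0,0,0]]
  ]
}}

```text
t: 3.85
tcp_pos: [0.6553, 0.0106, 0.0319]
tool_rot: [0.0, 1.0, -0.0, 0.001]
ft_force: [-0.3, 0.3, -0.2]
gripper_width: 0.0582
gripper_force: 0.0
```

>>> {"method": "arm_command", "body": {
  "deltas": [
    [-1,[0,0,0],[0,0,0]],
    [-1,[0,0,0],[0,0,0]],
    [-1,[0,0,0],[0,0,0]],
    [-1,[0,0,-0.1],[0,0,0]],
    [-1,[0,0,-0.3],[0,0,0]],
    [-1,[0,0,-0.6],[0,0,0]],
    [-1,[0,0,-0.6],[0,0,0]],
    [-1,[0,0,-0.6],[0,0,0]],
    [-1,[0,0,-0.6],[0,0,0]],
    [-1,[0,0,0],[0,0,0]]
  ]
}}

```text
t: 5.1
tcp_pos: [0.657, 0.0105, 0.2041]
tool_rot: [0.0, 1.0, -0.0, 0.004]
ft_force: [0.7, 0.3, -2.6]
gripper_width: 0.0538
gripper_force: 30.0
```

>>> {"method": "arm_command", "body": {
  "deltas": [
    [-1,[0.1,0.3,0],[0,0,0]],
    [-1,[0.15,0.6,0],[0,0,0]],
    [-1,[0.15,0.7,0],[0,0,0]],
    [-1,[0.15,0.7,0],[0,0,0]],
    [-1,[0.15,0.7,0],[0,0,0]],
    [-1,[0.15,0.7,0],[0,0,0]],
    [-1,[0.15,0.7,0],[0,0,0]],
    [-1,[0.12,0.6,0],[0,0,0]],
    [-1,[0.05,0.26,0],[0,0,0]],
    [-1,[0,0,0],[0,0,0]]
  ]
}}

```text
t: 6.35
tcp_pos: [0.583, 0.3271, 0.1971]
tool_rot: [-0.001, 1.0, -0.001, -0.001]
ft_force: [-0.6, 0.2, -2.6]
gripper_width: 0.0535
gripper_force: 30.0
```

>>> {"method": "arm_command", "body": {
  "deltas": [
    [-1,[-0.06,0,0.3],[0,0,0]],
    [-1,[0,0,0.6],[0,0,0]],
    [-1,[0,0,0.6],[0,0,0]],
    [-1,[0,0,0.5],[0,0,0]],
    [-1,[0,0,0.25],[0,0,0]],
    [-1,[0,0,0.1],[0,0,0]],
    [-1,[0,0,0.05],[0,0,0]],
    [-1,[0,0,0],[0,0,0]],
    [-1,[0,0,0],[0,0,0]]
  ]
}}

```text
t: 7.48
tcp_pos: [0.5887, 0.3267, 0.0561]
tool_rot: [0.0, 1.0, 0.0, 0.001]
ft_force: [0.8, -0.9, -2.6]
gripper_width: 0.0536
gripper_force: 30.0
```

>>> {"method": "arm_command", "body": {
  "deltas": [
    [-1,[0,0,0.1],[0,0,0]],
    [-1,[0,0,0.08],[0,0,0]],
    [-1,[0,0,0.05],[0,0,0]],
    [-1,[0,0,0.03],[0,0,0]],
    [-1,[0,0,0.02],[0,0,0]],
    [-1,[0,0,0],[0,0,0]],
    [-1,[0,0,0],[0,0,0]]
  ]
}}

```text
t: 8.35
tcp_pos: [0.5882, 0.3263, 0.0382]
tool_rot: [0.0, 1.0, 0.0, 0.0]
ft_force: [-0.2, 0.9, -2.0]
gripper_width: 0.0532
gripper_force: 30.0
```

>>> {"method": "arm_command", "body": {
  "deltas": [
    [-1,[0,0,0.02],[0,0,0]],
    [-1,[0,0,0],[0,0,0]],
    [0.7,[0,0,0],[0,0,0]],
    [0.7,[0,0,0],[0,0,0]],
    [0.7,[0,0,0],[0,0,0]],
    [0.7,[0,0,0],[0,0,0]],
    [0.7,[0,0,-0.1],[0,0,0]],
    [0.7,[0,0,-0.6],[0,0,0]],
    [0.7,[0,0,-0.7],[0,0,0]],
    [0.7,[0,0,-0.7],[0,0,0]]
  ]
}}

```text
t: 9.6
tcp_pos: [0.588, 0.3262, 0.1645]
tool_rot: [0.0, 1.0, 0.0, 0.0]
ft_force: [0.3, 0.0, 1.0]
gripper_width: 0.0792
gripper_force: 0.0
```

>>> {"method": "arm_command", "body": {
  "deltas": [
    [0.5,[0.1,-0.3,-0.5],[0,0,0]],
    [0.5,[0.36,-0.7,0],[0,0,0]],
    [0.5,[0.36,-0.7,0],[0,0,0]],
    [0.5,[0.36,-0.7,0],[0,0,0]],
    [0.5,[0.36,-0.7,0],[0,0,0]],
    [0.5,[0.36,-0.7,0],[0,0,0]],
    [0.5,[0.36,-0.7,0],[0,0,0]],
    [0.5,[0.36,-0.75,0],[0,0,0]],
    [0.5,[0,0,0],[0,0,0]],
    [0.5,[0,0,0],[0,0,0]]
  ]
}}

```text
t: 10.85
tcp_pos: [0.4312, 0.0115, 0.1934]
tool_rot: [0.001, 1.0, 0.0, 0.001]
ft_force: [0.2, -0.3, 0.0]
gripper_width: 0.0698
gripper_force: 0.0
```

Down to 0.045: 2.47 units.

>>> {"method": "arm_command", "body": {
  "deltas": [
    [0.5,[0,0,0.5],[0,0,0]],
    [0.5,[0,0,0.6],[0,0,0]],
    [0.5,[0,0,0.6],[0,0,0]],
    [0.5,[0,0,0.5],[0,0,0]],
    [0.5,[0,0,0.27],[0,0,0]],
    [0.5,[0,0,0],[0,0,0]],
    [-1,[0,0,0],[0,0,0]],
    [-1,[0,0,0],[0,0,0]],
    [-1,[0,0,0],[0,0,0]],
    [-1,[0,0,0],[0,0,0]]
  ]
}}

```text
t: 12.1
tcp_pos: [0.4315, 0.0112, 0.0455]
tool_rot: [0.0, 1.0, -0.0, 0.001]
ft_force: [-0.7, 0.5, 5.8]
gripper_width: 0.0434
gripper_force: 30.0
```

>>> {"method": "arm_command", "body": {
  "deltas": [
    [-1,[0,0,0],[0,0,0]],
    [-1,[0,0,0],[0,0,0]]
  ]
}}

```text
t: 12.35
tcp_pos: [0.4315, 0.0113, 0.0455]
tool_rot: [0.0, 1.0, -0.0, 0.001]
ft_force: [-1.0, 0.8, 6.1]
gripper_width: 0.0439
gripper_force: 30.0
```

>>> {"method": "arm_command", "body": {
  "deltas": [
    [-1,[0,0,-0.1],[0,0,0]],
    [-1,[0,0,-0.4],[0,0,0]],
    [-1,[0,0,-0.6],[0,0,0]],
    [-1,[0,0,-0.6],[0,0,0]],
    [-1,[0,0,-0.6],[0,0,0]],
    [-1,[0,0,-0.4],[0,0,0]],
    [-1,[0,0,0],[0,0,0]],
    [-1,[0,0,0],[0,0,0]]
  ]
}}

```text
t: 13.35
tcp_pos: [0.4301, 0.0114, 0.2052]
tool_rot: [0.0, 1.0, 0.0, -0.001]
ft_force: [1.0, 0.5, -1.8]
gripper_width: 0.0437
gripper_force: 30.0
```

>>> {"method": "arm_command", "body": {
  "deltas": [
    [-1,[-0.06,0.3,0],[0,0,0]],
    [-1,[-0.15,0.6,0],[0,0,0]],
    [-1,[-0.15,0.65,0],[0,0,0]],
    [-1,[-0.17,0.7,0],[0,0,0]],
    [-1,[-0.17,0.7,0],[0,0,0]],
    [-1,[-0.17,0.7,0],[0,0,0]],
    [-1,[-0.16,0.7,0],[0,0,0]],
    [-1,[-0.13,0.55,0],[0,0,0]],
    [-1,[-0.08,0.29,0],[0,0,0]],
    [-1,[0,0,0],[0,0,0]]
  ]
}}

```text
t: 14.6
tcp_pos: [0.5041, 0.3232, 0.204]
tool_rot: [-0.001, 1.0, -0.001, -0.002]
ft_force: [-0.2, 0.4, -2.4]
gripper_width: 0.0438
gripper_force: 30.0
```

>>> {"method": "arm_command", "body": {
  "deltas": [
    [-1,[0,0,0.3],[0,0,0]],
    [-1,[0,0,0.6],[0,0,0]],
    [-1,[0,0,0.6],[0,0,0]],
    [-1,[0,0,0.4],[0,0,0]],
    [-1,[0,0,0.2],[0,0,0]],
    [-1,[0,0,0.1],[0,0,0]],
    [-1,[0,0,0],[0,0,0]],
    [-1,[0,0,0],[0,0,0]]
  ]
}}

```text
t: 15.6
tcp_pos: [0.506, 0.3231, 0.0759]
tool_rot: [0.0, 1.0, 0.0, 0.001]
ft_force: [0.4, 0.9, -1.2]
gripper_width: 0.0437
gripper_force: 30.0
```

>>> {"method": "arm_command", "body": {
  "deltas": [
    [-1,[0,0,0.15],[0,0,0]],
    [-1,[0,0,0.11],[0,0,0]],
    [-1,[0,0,0.07],[0,0,0]],
    [-1,[0,0,0.03],[0,0,0]],
    [-1,[0,0,0.02],[0,0,0]],
    [-1,[0,0,0],[0,0,0]],
    [-1,[0,0,0],[0,0,0]]
  ]
}}

```text
t: 16.48
tcp_pos: [0.5054, 0.3228, 0.0521]
tool_rot: [0.0, 1.0, 0.0, 0.0]
ft_force: [-0.7, -0.4, -2.2]
gripper_width: 0.0442
gripper_force: 30.0
```

>>> {"method": "arm_command", "body": {
  "deltas": [
    [-1,[0,0,0.02],[0,0,0]],
    [-1,[0,0,0],[0,0,0]],
    [0.5,[0,0,0],[0,0,0]],
    [0.5,[0,0,0],[0,0,0]],
    [0.5,[0,0,0],[0,0,0]],
    [0.5,[0,0,0],[0,0,0]],
    [0.5,[0,0,-0.1],[0,0,0]],
    [0.5,[0,0,-0.6],[0,0,0]],
    [0.5,[0,0,-0.9],[0,0,0]],
    [0.8,[0,0,-0.9],[0,0,0]]
  ]
}}

```text
t: 17.73
tcp_pos: [0.505, 0.3225, 0.2024]
tool_rot: [0.0, 1.0, -0.0, -0.0]
ft_force: [1.2, 1.0, 0.6]
gripper_width: 0.0759
gripper_force: 0.0
```

>>> {"method": "arm_command", "body": {
  "deltas": [
    [0.8,[-0.2,-0.6,0],[0,0,0]],
    [0.8,[-0.21,-0.7,0],[0,0,0]],
    [0.8,[-0.22,-0.7,0],[0,0,0]],
    [0.8,[-0.22,-0.7,0],[0,0,0]],
    [0.8,[-0.23,-0.7,0],[0,0,0]],
    [0.8,[-0.23,-0.7,0],[0,0,0]],
    [0.8,[-0.23,-0.7,0],[0,0,0]],
    [0.8,[-0.23,-0.7,0],[0,0,0]],
    [0.8,[-0.23,-0.7,0],[0,0,0]],
    [0.8,[-0.23,-0.7,0],[0,0,0]]
  ]
}}

```text
t: 18.98
tcp_pos: [0.6394, -0.0928, 0.2012]
tool_rot: [0.0, 1.0, -0.0, 0.0]
ft_force: [0.9, 0.3, -0.3]
gripper_width: 0.0836
gripper_force: 0.0
```

>>> {"method": "arm_command", "body": {
  "deltas": [
    [0.8,[-0.25,-0.49,0],[0,0,0]],
    [0.8,[0,0,0],[0,0,0.8]],
    [0.8,[0,0,0],[0,0,0.8]],
    [0.8,[0,0,0],[0,0,0.8]],
    [0.8,[0,0,0],[0,0,0.8]],
    [0.8,[0,0,0],[0,0,0.66]],
    [0.8,[0,0,0],[0,0,0]],
    [0.8,[0,0,0],[0,0,0]]
  ]
}}

```text
t: 19.98
tcp_pos: [0.654, -0.1207, 0.2009]
tool_rot: [0.329, 0.944, 0.0, 0.0]
ft_force: [-0.4, 0.8, 0.3]
gripper_width: 0.0834
gripper_force: 0.0
```

Run:
```python
from h import *
s=snap("top"); cv2.imwrite("pics/top1.png",s["img"][...,::-1])
s=snap("wrist"); cv2.imwrite("pics/wrist1.png",s["img"][...,::-1])
o=manip.observe(); print(o["tcp_pos"],o["tool_rot"],o["joint_positions"])
```

```text
[ 0.65399503 -0.12072495  0.20078013] [3.29803958e-01 9.44049438e-01 1.09017944e-05 8.50406386e-05] [-2.59609802e-01  3.13075496e-01  1.31106901e+00  8.75620575e-06
  1.51727690e+00 -1.15821478e+00]
```

View pics/wrist1.png

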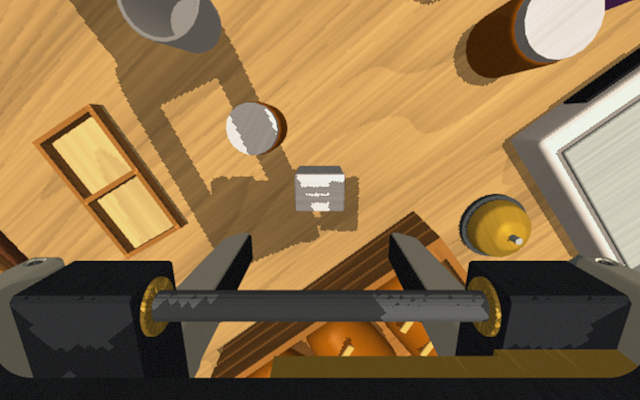

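View pics/top1.png

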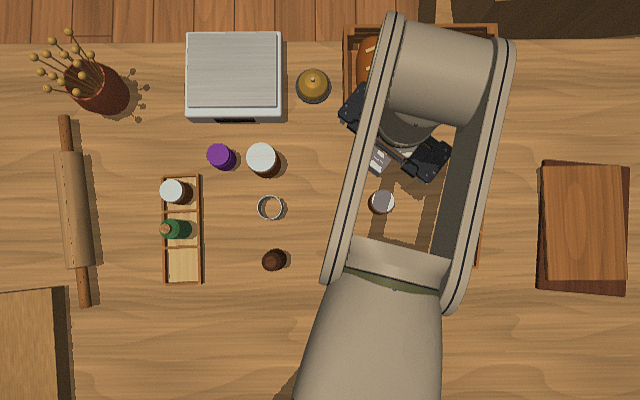

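The wrist view shows the tin at (320,190), square between the fingers. The top view shows the jar at (174,190) and the bottle at (172,229), each in its cell. I'll check the clearance to the bread crate before going down.

Run:
```python
from h import *
s=dict(np.load("top0.npz")); W=world(s); c=W[20:120,340:500].reshape(-1,3); c=c[c[:,2]>.03]; print(np.nanpercentile(c,[.5,50,99.5],axis=0).round(3))
```

```text
[[ 0.76  -0.388  0.032]
 [ 0.849 -0.222  0.084]
 [ 0.95  -0.05   0.099]]
```

Clear (crate from x=0.76, 99 mm high).

>>> {"method": "arm_command", "body": {
  "deltas": [
    [0.8,[0,0,0.5],[0,0,0]],
    [0.8,[0,0,0.6],[0,0,0]],
    [0.8,[0,0,0.6],[0,0,0]],
    [0.8,[0,0,0.6],[0,0,0]],
    [0.8,[0,0,0.4],[0,0,0]],
    [0.8,[0,0,0.1],[0,0,0]],
    [0.8,[0,0,0],[0,0,0]],
    [-1,[0,0,0],[0,0,0]],
    [-1,[0,0,0],[0,0,0]],
    [-1,[0,0,0],[0,0,0]]
  ]
}}

```text
t: 21.32
tcp_pos: [0.6545, -0.1208, 0.0335]
tool_rot: [0.331, 0.944, 0.0, 0.001]
ft_force: [0.4, 0.4, -0.4]
gripper_width: 0.0581
gripper_force: 0.0
```

>>> {"method": "arm_command", "body": {
  "deltas": [
    [-1,[0,0,0],[0,0,0]],
    [-1,[0,0,0],[0,0,0]],
    [-1,[0,0,0],[0,0,0]]
  ]
}}

```text
t: 21.7
tcp_pos: [0.6543, -0.1209, 0.0332]
tool_rot: [0.331, 0.944, -0.0, 0.0]
ft_force: [-1.2, -0.6, 3.7]
gripper_width: 0.0526
gripper_force: 30.0
```

>>> {"method": "arm_command", "body": {
  "deltas": [
    [-1,[0,0,-0.2],[0,0,0]],
    [-1,[0,0,-0.6],[0,0,0]],
    [-1,[0,0,-0.8],[0,0,0]],
    [-1,[0,0,-0.8],[0,0,0]],
    [-1,[0,0,-0.5],[0,0,-0.8]],
    [-1,[0,0,0],[0,0,-0.8]],
    [-1,[0,0,0],[0,0,-0.8]],
    [-1,[0,0,0],[0,0,-0.8]],
    [-1,[0,0,0],[0,0,-0.66]],
    [-1,[0,0,0],[0,0,0]]
  ]
}}

```text
t: 22.95
tcp_pos: [0.6538, -0.1206, 0.2068]
tool_rot: [0.0, 1.0, 0.0, -0.0]
ft_force: [0.3, -0.2, -1.0]
gripper_width: 0.0528
gripper_force: 30.0
```

>>> {"method": "arm_command", "body": {
  "deltas": [
    [-1,[0.25,0.5,0],[0,0,0]],
    [-1,[0.35,0.65,0],[0,0,0]],
    [-1,[0.35,0.65,0],[0,0,0]],
    [-1,[0.35,0.65,0],[0,0,0]],
    [-1,[0.35,0.65,0],[0,0,0]],
    [-1,[0.35,0.65,0],[0,0,0]],
    [-1,[0.35,0.65,0],[0,0,0]],
    [-1,[0.35,0.65,0],[0,0,0]],
    [-1,[0.35,0.65,0],[0,0,0]],
    [-1,[0.35,0.65,0],[0,0,0]]
  ]
}}

```text
t: 24.2
tcp_pos: [0.4491, 0.2615, 0.207]
tool_rot: [0.002, 1.0, 0.0, 0.0]
ft_force: [-0.1, 0.3, -1.3]
gripper_width: 0.0525
gripper_force: 30.0
```

>>> {"method": "arm_command", "body": {
  "deltas": [
    [-1,[0.25,0.6,0],[0,0,0]],
    [-1,[0.2,0.39,0],[0,0,0]],
    [-1,[0,0,0],[0,0,0]],
    [-1,[0,0,0],[0,0,0]],
    [-1,[0,0,0.5],[0,0,0]],
    [-1,[0,0,0.6],[0,0,0]],
    [-1,[0,0,0.6],[0,0,0]],
    [-1,[0,0,0.5],[0,0,0]],
    [-1,[0,0,0.2],[0,0,0]],
    [-1,[0,0,0],[0,0,0]]
  ]
}}

```text
t: 25.45
tcp_pos: [0.4231, 0.3189, 0.0623]
tool_rot: [0.001, 1.0, -0.0, -0.001]
ft_force: [-0.5, -0.2, -0.6]
gripper_width: 0.0526
gripper_force: 30.0
```

>>> {"method": "arm_command", "body": {
  "deltas": [
    [-1,[0,0,0.2],[0,0,0]],
    [-1,[0,0,0.12],[0,0,0]],
    [-1,[0,0,0.05],[0,0,0]],
    [-1,[0,0,0.02],[0,0,0]],
    [-1,[0,0,0],[0,0,0]],
    [-1,[0,0,0],[0,0,0]]
  ]
}}

```text
t: 26.2
tcp_pos: [0.4232, 0.3199, 0.0395]
tool_rot: [0.0, 1.0, 0.0, 0.0]
ft_force: [0.7, -1.0, -1.3]
gripper_width: 0.0531
gripper_force: 30.0
```

>>> {"method": "arm_command", "body": {
  "deltas": [
    [0.7,[0,0,0],[0,0,0]],
    [0.7,[0,0,0],[0,0,0]],
    [0.7,[0,0,0],[0,0,0]],
    [0.7,[0,0,0],[0,0,0]],
    [0.7,[0,0,-0.1],[0,0,0]],
    [0.7,[0,0,-0.6],[0,0,0]],
    [0.7,[0,0,-0.8],[0,0,0]],
    [0.7,[0,0,-0.8],[0,0,0]],
    [0.8,[0,0,-0.4],[0,0,0]],
    [0.8,[0,0,0],[0,0,0]]
  ]
}}

```text
t: 27.45
tcp_pos: [0.4245, 0.3206, 0.2042]
tool_rot: [0.0, 1.0, 0.001, 0.002]
ft_force: [0.6, 0.5, -0.3]
gripper_width: 0.0834
gripper_force: 0.0
```

>>> {"method": "arm_command", "body": {
  "deltas": [
    [0.8,[-0.35,-0.57,0],[0,0,0]],
    [0.8,[-0.35,-0.56,0],[0,0,0]],
    [0.8,[-0.35,-0.56,0],[0,0,0]],
    [0.8,[-0.35,-0.56,0],[0,0,0]],
    [0.8,[-0.35,-0.56,0],[0,0,0]],
    [0.8,[-0.37,-0.56,0],[0,0,0]],
    [0.8,[0,0,0],[0,0,0]],
    [0.8,[0,0,0.5],[0,0,0]],
    [0.8,[0,0,0.6],[0,0,0]],
    [0.8,[0,0,0.6],[0,0,0]]
  ]
}}

```text
t: 28.7
tcp_pos: [0.5489, 0.1182, 0.0969]
tool_rot: [-0.0, 1.0, 0.0, -0.001]
ft_force: [0.2, -0.3, -0.1]
gripper_width: 0.0836
gripper_force: 0.0
```

>>> {"method": "arm_command", "body": {
  "deltas": [
    [0.8,[0,0,0.6],[0,0,0]],
    [0.8,[0,0,0.4],[0,0,0]],
    [0.8,[0,0,0.2],[0,0,0]],
    [0.8,[0,0,0.08],[0,0,0]],
    [0.8,[0,0,0],[0,0,0]],
    [-1,[0,0,0],[0,0,0]],
    [-1,[0,0,0],[0,0,0]],
    [-1,[0,0,0],[0,0,0]],
    [-1,[0,0,0],[0,0,0]],
    [-1,[0,0,0],[0,0,0]]
  ]
}}

```text
t: 29.95
tcp_pos: [0.5505, 0.1175, 0.0229]
tool_rot: [0.0, 1.0, 0.0, 0.0]
ft_force: [-0.3, -0.5, 3.0]
gripper_width: 0.0557
gripper_force: 30.0
```

>>> {"method": "arm_command", "body": {
  "deltas": [
    [-1,[0,0,-0.2],[0,0,0]],
    [-1,[0,0,-0.6],[0,0,0]],
    [-1,[0,0,-0.8],[0,0,0]],
    [-1,[0,0,-0.8],[0,0,0]],
    [-1,[0,0,-0.55],[0,0,0]],
    [-1,[0.01,-0.5,0],[0,0,0]],
    [-1,[0.02,-0.7,0],[0,0,0]],
    [-1,[0.02,-0.7,0],[0,0,0]],
    [-1,[0.02,-0.7,0],[0,0,0]],
    [-1,[0.02,-0.7,0],[0,0,0]]
  ]
}}

```text
t: 31.2
tcp_pos: [0.5444, -0.0818, 0.2]
tool_rot: [0.0, 1.0, -0.0, 0.0]
ft_force: [0.7, 0.2, -0.4]
gripper_width: 0.0561
gripper_force: 30.0
```

>>> {"method": "arm_command", "body": {
  "deltas": [
    [-1,[0.02,-0.7,0],[0,0,0]],
    [-1,[0.02,-0.7,0],[0,0,0]],
    [-1,[0.02,-0.7,0],[0,0,0]],
    [-1,[0.02,-0.7,0],[0,0,0]],
    [-1,[0.02,-0.7,0],[0,0,0]],
    [-1,[0,-0.6,0],[0,0,0]],
    [-1,[0,0,0],[0,0,0]],
    [-1,[0,0,0],[0,0,0]]
  ]
}}

```text
t: 32.2
tcp_pos: [0.5386, -0.3259, 0.1995]
tool_rot: [0.0, 1.0, 0.0, -0.0]
ft_force: [-0.3, -0.5, -1.0]
gripper_width: 0.0561
gripper_force: 30.0
```

>>> {"method": "arm_command", "body": {
  "deltas": [
    [-1,[0,0,0.5],[0,0,0]],
    [-1,[0,0,0.6],[0,0,0]],
    [-1,[0,0,0.6],[0,0,0]],
    [-1,[0,0,0.5],[0,0,0]],
    [-1,[0,0,0.3],[0,0,0]],
    [-1,[0,0,0.2],[0,0,0]],
    [-1,[0,0,0.09],[0,0,0]],
    [-1,[0,0,0],[0,0,0]],
    [-1,[0,0,0],[0,0,0]],
    [-1,[0,0,0],[0,0,0]]
  ]
}}

```text
t: 33.45
tcp_pos: [0.5392, -0.3269, 0.0329]
tool_rot: [0.0, 1.0, -0.0, 0.001]
ft_force: [0.4, 0.4, -0.5]
gripper_width: 0.0558
gripper_force: 30.0
```

>>> {"method": "arm_command", "body": {
  "deltas": [
    [-1,[0,0,0.04],[0,0,0]],
    [-1,[0,0,0.02],[0,0,0]],
    [-1,[0,0,0],[0,0,0]],
    [0.7,[0,0,0],[0,0,0]],
    [0.7,[0,0,0],[0,0,0]],
    [0.7,[0,0,0],[0,0,0]],
    [0.7,[0,0,-0.1],[0,0,0]],
    [0.7,[0,0,-0.6],[0,0,0]],
    [0.7,[0,0,-0.9],[0,0,0]],
    [0.8,[0,0,-0.9],[0,0,0]]
  ]
}}

```text
t: 34.7
tcp_pos: [0.5384, -0.3263, 0.1802]
tool_rot: [0.0, 1.0, 0.0, -0.0]
ft_force: [1.0, -0.1, 0.2]
gripper_width: 0.0826
gripper_force: 0.0
```

>>> {"method": "arm_command", "body": {
  "deltas": [
    [0.8,[-0.07,0.65,0],[0,0,0]],
    [0.8,[-0.07,0.65,0],[0,0,0]],
    [0.8,[-0.07,0.65,0],[0,0,0]],
    [0.8,[-0.08,0.65,0],[0,0,0]],
    [0.8,[-0.08,0.65,0],[0,0,0]],
    [0.8,[0,0,0],[0,0,0]],
    [0.8,[0,0,0.5],[0,0,0]],
    [0.8,[0,0,0.6],[0,0,0]],
    [0.8,[0,0,0],[0,0,0]]
  ]
}}

```text
t: 35.83
tcp_pos: [0.5584, -0.1315, 0.1094]
tool_rot: [0.0, 1.0, 0.001, -0.003]
ft_force: [-0.4, -0.1, -0.6]
gripper_width: 0.0835
gripper_force: 0.0
```

>>> {"method": "arm_command", "body": {
  "deltas": [
    [0.8,[0,0,0.6],[0,0,0]],
    [0.8,[0,0,0.5],[0,0,0]],
    [0.8,[0,0,0.28],[0,0,0]],
    [0.8,[0,0,0],[0,0,0]],
    [-1,[0,0,0],[0,0,0]],
    [-1,[0,0,0],[0,0,0]],
    [-1,[0,0,0],[0,0,0]],
    [-1,[0,0,0],[0,0,0]],
    [-1,[0,0,0],[0,0,0]],
    [-1,[0,0,0],[0,0,0]]
  ]
}}

```text
t: 37.08
tcp_pos: [0.5614, -0.1315, 0.0303]
tool_rot: [0.0, 1.0, -0.0, 0.0]
ft_force: [-1.5, 1.3, 5.8]
gripper_width: 0.0535
gripper_force: 30.0
```

>>> {"method": "arm_command", "body": {
  "deltas": [
    [-1,[0,0,-0.2],[0,0,0]],
    [-1,[0,0,-0.6],[0,0,0]],
    [-1,[0,0,-0.8],[0,0,0]],
    [-1,[0,0,-0.7],[0,0,0]],
    [-1,[0,0,-0.3],[0,0,0]],
    [-1,[0.2,-0.4,0],[0,0,0]],
    [-1,[0.4,-0.7,0],[0,0,0]],
    [-1,[0.4,-0.7,0],[0,0,0]],
    [-1,[0.4,-0.7,0],[0,0,0]],
    [-1,[0.32,-0.54,0],[0,0,0]]
  ]
}}

```text
t: 38.33
tcp_pos: [0.4559, -0.3149, 0.1841]
tool_rot: [0.0, 1.0, 0.001, -0.001]
ft_force: [-0.5, -0.2, -1.5]
gripper_width: 0.0533
gripper_force: 30.0
```

>>> {"method": "arm_command", "body": {
  "deltas": [
    [-1,[0,0,0],[0,0,0]],
    [-1,[0,0,0],[0,0,0]],
    [-1,[0,0,0.5],[0,0,0]],
    [-1,[0,0,0.6],[0,0,0]],
    [-1,[0,0,0.6],[0,0,0]],
    [-1,[0,0,0.3],[0,0,0]],
    [-1,[0,0,0.1],[0,0,0]],
    [-1,[0,0,0],[0,0,0]],
    [-1,[0,0,0],[0,0,0]]
  ]
}}

```text
t: 39.45
tcp_pos: [0.4587, -0.3146, 0.0613]
tool_rot: [0.0, 1.0, -0.001, 0.001]
ft_force: [0.8, 1.2, -2.7]
gripper_width: 0.0534
gripper_force: 30.0
```

Target z 0.0365: about 0.4 units.

>>> {"method": "arm_command", "body": {
  "deltas": [
    [-1,[0,0,0.15],[0,0,0]],
    [-1,[0,0,0.11],[0,0,0]],
    [-1,[0,0,0.07],[0,0,0]],
    [-1,[0,0,0.03],[0,0,0]],
    [-1,[0,0,0.02],[0,0,0]],
    [-1,[0,0,0],[0,0,0]],
    [-1,[0,0,0],[0,0,0]]
  ]
}}

```text
t: 40.33
tcp_pos: [0.4579, -0.314, 0.0371]
tool_rot: [0.0, 1.0, -0.0, 0.0]
ft_force: [0.4, 0.3, -2.5]
gripper_width: 0.0532
gripper_force: 30.0
```

>>> {"method": "arm_command", "body": {
  "deltas": [
    [-1,[0,0,0.02],[0,0,0]],
    [-1,[0,0,0],[0,0,0]],
    [0.7,[0,0,0],[0,0,0]],
    [0.7,[0,0,0],[0,0,0]],
    [0.7,[0,0,0],[0,0,0]],
    [0.7,[0,0,0],[0,0,0]],
    [0.7,[0,0,-0.1],[0,0,0]],
    [0.7,[0,0,-0.6],[0,0,0]],
    [0.7,[0,0,-0.9],[0,0,0]],
    [0.8,[0,0,-0.9],[0,0,0]]
  ]
}}

```text
t: 41.58
tcp_pos: [0.4574, -0.3137, 0.1874]
tool_rot: [0.0, 1.0, 0.0, -0.0]
ft_force: [0.5, -1.3, 0.4]
gripper_width: 0.0824
gripper_force: 0.0
```

>>> {"method": "arm_command", "body": {
  "deltas": [
    [0.8,[0,0.6,-0.2],[0,0,0]],
    [0.8,[0,0.7,0],[0,0,0]],
    [0.8,[0,0.7,0],[0,0,0]],
    [0.8,[0,0.7,0],[0,0,0]],
    [0.8,[0,0.7,0],[0,0,0]],
    [0.8,[0,0.3,0],[0,0,0]],
    [0.8,[0,0,0],[0,0,0]],
    [0.8,[0,0,0],[0,0,0]]
  ]
}}

```text
t: 42.58
tcp_pos: [0.4579, -0.0929, 0.1978]
tool_rot: [0.0, 1.0, -0.0, 0.0]
ft_force: [0.9, -0.3, -0.1]
gripper_width: 0.0836
gripper_force: 0.0
```

Run:
```python
from h import *
s=snap("top"); cv2.imwrite("pics/top2.png",s["img"][...,::-1]); W=world(s)
P=W.reshape(-1,3); P=P[np.isfinite(P[:,2])]
def loc(c,a):
    d=P[:,:2]-c; a=np.radians(a); return d@np.array([[np.cos(a),-np.sin(a)],[np.sin(a),np.cos(a)]])
for n,c,a,xs in [("t3",(.5054,.3228),2.05,(-.082,0,.082)),("t2",(.4986,-.3202),-8.96,(-.041,.041))]:
    L=loc(np.array(c),a)
    for x in xs:
        m=(abs(L[:,0]-x)<.037)&(abs(L[:,1])<.036)&(P[:,2]>.035); z=P[m,2]
        if not m.any(): print(n,x,"hidden"); continue
        zt=np.percentile(z,96); t=L[m][z>zt-.006]; print(n,x,"top %.3f"%zt,((t.min(0)+t.max(0))/2).round(4))
```

```text
t3 -0.082 top 0.073 [-0.0822 -0.0005]
t3 0 top 0.123 [-0.0005 -0.0004]
t3 0.082 top 0.083 [0.0819 0.0005]
t2 -0.041 hidden
t2 0.041 top 0.057 [0.0408 0.001 ]
```

View pics/top2.png

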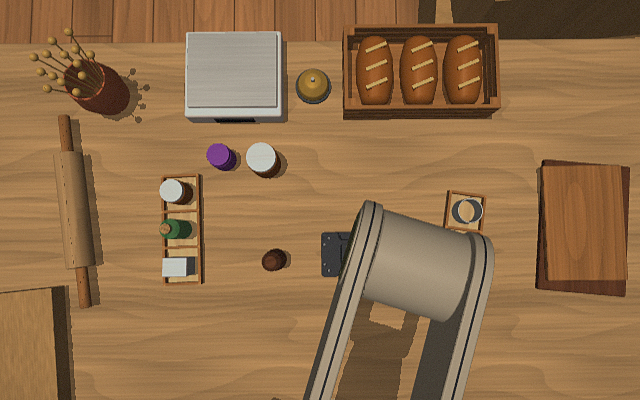

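Four things sit centred at floor height. The arm hides the second jar and the cup, so I'll move aside and check those.

>>> {"method": "arm_command", "body": {
  "deltas": [
    [0.8,[0,0.6,0],[0,0,0]],
    [0.8,[0,0.7,0],[0,0,0]],
    [0.8,[0,0.7,0],[0,0,0]],
    [0.8,[0,0.7,0],[0,0,0]],
    [0.8,[0,0.3,0],[0,0,0]],
    [0.8,[0,0,0],[0,0,0]],
    [0.8,[0,0,0],[0,0,0]]
  ]
}}

```text
t: 43.5
tcp_pos: [0.458, 0.0869, 0.1975]
tool_rot: [0.001, 1.0, -0.0, -0.0]
ft_force: [-0.3, 0.6, -0.4]
gripper_width: 0.0836
gripper_force: 0.0
```

Run:
```python
from h import *
s=snap("top"); cv2.imwrite("pics/top3.png",s["img"][...,::-1]); W=world(s); P=W.reshape(-1,3); P=P[np.isfinite(P[:,2])]
d=P[:,:2]-np.array((.4986,-.3202)); a=np.radians(-8.96); L=d@np.array([[np.cos(a),-np.sin(a)],[np.sin(a),np.cos(a)]])
m=(abs(L[:,0]+.041)<.037)&(abs(L[:,1])<.036)&(P[:,2]>.035); z=P[m,2]; zt=np.percentile(z,96); t=L[m][z>zt-.006]; print("jar",zt.round(3),((t.min(0)+t.max(0))/2).round(4))
m=(np.hypot(P[:,0]-.43,P[:,1]+.1187)<.06)&(P[:,2]>.074)&(P[:,2]<.09); print("cup",cv2.minEnclosingCircle(P[m,:2].astype(np.float32)))
```

```text
jar 0.083 [-0.0416  0.0012]
cup ((0.42969250679016113, -0.1190095990896225), 0.03605471923947334)
```

View pics/top3.png

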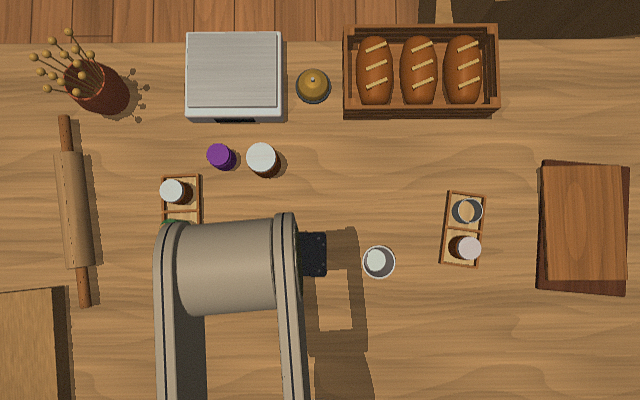

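The second jar at (468,247) is centred in its cell beside the ring at (467,210), and the cup at (379,262) has not moved. Handing in.

```bash
python3 -c "
from cell import manip; print(manip.hand_in())"
```

```text
the job is handed in; nothing more can be done
None
```

Both gift sets are made up and the job is handed in at about 44 s: by the camera all five things stand within 2 mm of their cell centres at floor height, and the large jar, mill and cup look to be where they started; the hand-in returned no verdict.

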